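# Lay out a slide case for review

## Task

Get the case ready for the pathologist: on the dark metal tray make one neat, squared-up stack of slide boxes lying flat, lengthwise along the tray and in its middle - first the red box at the bottom, then the blue, then the green on top. Last, put the aluminium slide carrier, fin up, on the sloped wooden stand so that it lies flat on the slope, centred, its short end resting against the orange bottom lip. Leave the yellow box, the amber bottle and the blue jar where they stand, and let everything go at the end.

Things in the scene. Friction and masses are not known exactly. Their poses are not given: they have to be found in the camera images.
- red_box: Red plastic box for 12 microscope slides, closed: 90 (x) x 54 (y) x 36 (z) mm with flat top and bottom, white paper label on the lid, about 0.13 kg, loose, lying flat on the table. Origin: centre of its underside; x along its length, z up. Gripped across its 54 mm width. Which end points where does not matter.
- blue_box: Blue plastic box for 12 microscope slides, closed: 90 (x) x 54 (y) x 36 (z) mm with flat top and bottom, white paper label on the lid, about 0.13 kg, loose, lying flat on the table. Origin: centre of its underside; x along its length, z up. Gripped across its 54 mm width. Which end points where does not matter.
- green_box: Green plastic box for 12 microscope slides, closed: 90 (x) x 54 (y) x 36 (z) mm with flat top and bottom, white paper label on the lid, about 0.13 kg, loose, lying flat on the table. Origin: centre of its underside; x along its length, z up. Gripped across its 54 mm width. Which end points where does not matter.
- carrier: Slide carrier, loose, 0.11 kg: aluminium plate 100 (x) x 76 (y) x 6 mm with two glass slides and an upright black grip fin in its middle: 56 mm long (x), 12 mm thick (y), top 36 mm above the plate's underside. Alike end for end. Origin: centre of the underside; x along the fin, z up. Grip the fin across its thickness.
- tray: Dark steel tray, fixed: 140 (x) x 104 (y) mm outside, walls 4 mm thick and 8 mm high over the table, floor 4 mm above the table. Origin: centre of its underside; x along its length, z up. The stack goes in its middle, boxes lengthwise along its x.
- stand: Wooden stand, fixed, 130 x 100 (y) mm. Origin: centre of underside, on the table; x level, from lip to high side; z up. Deck 120 mm long, rises 25 deg towards +x. Orange lip: inner face meets deck at x=-55, z=20 mm; 8 mm thick, 12 mm above the deck, square to it. Carrier against the lip: origin at x=-9.7, y=0, z=41.1 mm. Friction may stop it sliding down: ease it to the lip.
- yellow_box: Yellow slide box of the same form and size as the red, blue and green ones (90 x 54 x 36 mm); belongs to another case, loose, stays where it is. Origin: centre of its underside.
- oil_bottle: Amber bottle with a black cap, 36 mm across, 75 mm tall, loose, stays where it is. Origin: centre of its underside.
- stain_jar: Blue jar with a white cap and white label, 54 mm across, 85 mm tall, loose, stays where it is. Origin: centre of its underside.

How it is judged:
On the way, in this order (a step that is already met when the one before it is completed fails the run):
1. the red box lies in the middle of the tray, lengthwise, released (horizontal distance between red_box and tray below 0.014 m and z of red_box in the frame of tray between 0 and 0.008 m and angle between red_box's own z axis and vertical below 0.08 rad and angle between the x axis of red_box and the x axis of tray, either way round below 0.2 rad and contact force between red_box and the fingers below 0.1 N and linear speed of red_box below 0.02 m/s), for 0.2 s.
2. the blue box lies squarely on the red box, released (horizontal distance between red_box and tray below 0.014 m and z of red_box in the frame of tray between 0 and 0.008 m and angle between each of red_box, blue_box's own z axis and vertical below 0.08 rad and angle between the x axis of each of red_box, blue_box and the x axis of tray, either way round below 0.2 rad and horizontal distance between blue_box and red_box below 0.01 m and z of blue_box in the frame of red_box between 0.032 and 0.04 m and contact force between blue_box and the fingers below 0.1 N and linear speed of blue_box below 0.02 m/s), for 0.2 s.
3. the green box lies squarely on the blue box, released (horizontal distance between red_box and tray below 0.014 m and z of red_box in the frame of tray between 0 and 0.008 m and angle between each of red_box, blue_box, green_box's own z axis and vertical below 0.08 rad and angle between the x axis of each of red_box, blue_box, green_box and the x axis of tray, either way round below 0.2 rad and horizontal distance between blue_box and red_box below 0.01 m and z of blue_box in the frame of red_box between 0.032 and 0.04 m and horizontal distance between green_box and blue_box below 0.01 m and z of green_box in the frame of blue_box between 0.032 and 0.04 m and contact force between green_box and the fingers below 0.1 N and linear speed of green_box below 0.02 m/s), for 0.2 s.
4. the carrier lies on the sloped stand against its lip, released (x of carrier in the frame of stand between -0.0136846 and -0.000684611 m and y of carrier in the frame of stand between -0.012 and 0.012 m and z of carrier in the frame of stand between 0.0361309 and 0.0491309 m and angle between carrier's own z axis and vertical between 0.366332 and 0.506332 rad and angle between the y axis of carrier and the y axis of stand, either way round below 0.14 rad and contact force between carrier and the fingers below 0.1 N and linear speed of carrier below 0.02 m/s), for 0.2 s.
At the end, for the whole second after the job is handed in: Red flat in tray, 14 mm from its centre at most; blue on red, green on blue, each within 10 mm; all within 11 deg of the tray's length. Carrier fin up, flat on the deck, within 9 mm of the lip, 12 mm of the middle, 8 deg of straight. All released, at rest; the other three moved under 20 mm (all of step 3 and all of step 4 and contact force between each of red_box, blue_box and the fingers below 0.1 N and linear speed of each of red_box, blue_box below 0.02 m/s and not (distance of yellow_box from where it was at the start of the episode above 0.02 m) and not (distance of oil_bottle from where it was at the start of the episode above 0.02 m) and not (distance of stain_jar from where it was at the start of the episode above 0.02 m)); the robot touches nothing.
It fails at once if the yellow box is moved more than 20 mm or tipped (distance of yellow_box from where it was at the start of the episode above 0.02 m or angle between yellow_box's own z axis and vertical above 0.4 rad).
It fails at once if the amber bottle is moved more than 20 mm or tipped (distance of oil_bottle from where it was at the start of the episode above 0.02 m or angle between oil_bottle's own z axis and vertical above 0.4 rad).
It fails at once if the blue jar is moved more than 20 mm or tipped (distance of stain_jar from where it was at the start of the episode above 0.02 m or angle between stain_jar's own z axis and vertical above 0.4 rad).
It also fails if it takes over 120 s, if anything falls off the work surface, if the arm or the gripper's body presses on something with over 40 N, if the wrist force passes 120 N, or if a joint passes its speed limit or range.

## Robot

A 6-joint arm with a two-finger parallel gripper is mounted at the origin on the work surface. World frame = base frame: x ahead of the robot, y to its left, z up, the work surface at z = 0. Lengths are in m, angles in rad, forces in N, time in s.
With the tool pointing down it reaches from about 0.3 to 0.875 m from the base axis. Payload 6.4 kg.
Tool frame: the origin (TCP) lies midway between the tips of the shut fingers; the grasp point (between the pads) lies 19 mm behind it; z points along the fingers, y is the direction in which the jaws open and shut (so a half turn about z gives the same grasp; the last joint's range is limited). The gripper opens to 85 mm and grips with 20 to 120 N. Pads are 22 mm wide; open, the fingers measure 114 mm over their backs; the gripper's body (76 mm by 85 mm) begins 54 mm behind the grasp point. The pads swing forward as they close: fully open they stand 13 mm farther back than shut.
Start: joints at [-1.379, 0.181, 1.607, -0, 1.354, -0.206], TCP at [0.223, -0.53, 0.231] pointing down, gripper open.
Joint ranges: [-2.99, 2.99], [-0.89, 2.07], [0.3, 2.58], [-1.14, 4.28], [0, 2.63], [-3.12, 3.12]. Speed limits (rad/s): [2.57, 2.57, 3.01, 3.14, 3.14, 3.14].

## Interface

Orientations are given as [roll, pitch, yaw] about the fixed x, y, z axes, in that order (R = Rz(yaw) Ry(pitch) Rx(roll)).
In Python, from bench import env gives the robot as it stands. The module is installed in compiled form; this text tells all that it offers.
- The arm moves only by the tool drive_tool, never from a script. Its arguments are lists of equal length, an entry for each row: "delta_pos": the shift along the tool's x, y, z in mm, a list of three; "roll": the turn about the tool's z in rad. A call has 1 to 10 rows; each row is the pose to reach, as a shift and turn from the pose measured when the call began, along the tool's axes at that moment; what a row does not reach only later rows make up. A row lasts 1/12 s, in which the tool goes at most 41.7 mm and 7.16 degrees, less where a joint would pass 70% of its speed; a pose out of reach is approached as far as the arm can. A call with a gripper value outside its range is refused whole. "fingers" is the opening, from -1 (shut) to 1 (fully open), set as the call begins (left out, the last holds). The fingers move at their own pace and stop on an object; "newtons" is the grip in N (left out, the last holds). Time passes only in rows, so rows that repeat a pose let the fingers close. It gives the time, the measured TCP pose, the force and the opening at its end, in the units of the state.
- env.observe(): the state, without advancing time (a new reading comes with each control period).
- env.snapshot(name): name is "scene" or "top" or "wrist"; returns a dict with "pixels" (480x640x3 uint8, red, green, blue), "intrinsics" (3x3 intrinsics, pixels), "rvec" (rotation vector, rad) and "tvec" (3), from world to camera coordinates, as OpenCV has them. Camera axes: x right, y down, z forward; pixel columns grow to the right and rows downward; lengths in m; the calibration is good to about 2 mm. A picture is of the moment at which its call begins. There is no depth.
- env.sign_off(): hands the job in, once; it reports no verdict.
The state is a dict: "t": time; "joints": joint angles; "dq": joint speeds; "effort": joint torques, N m; "eef_pos": TCP position; "eef_rot": TCP orientation; "wrist_force": force on the tool from outside, world axes, zero at the start; "ft_torque": the same for the moment, N m; "grip_width": opening from 0.0 (shut) to 1.0 (fully open).
Only numpy, scipy, OpenCV 4.12 (cv2) and the standard library are available. Lean on these libraries where they do the work, as an engineer would, in place of code of your own. Each camera call takes 0.05 s, during which the arm holds its last target. There are 200 camera calls.

## Working session

There is one attempt and no reset: what is moved stays moved. The work goes in short steps, Python scripts to look and compute and a tool call to move; the robot and the scene stay as the last step left them, time stands still between calls to the robot, and variables do not carry over. Pictures are saved under pics/ and viewed, about 12 in all and at most 16, crops included, and the job is handed in when it is done.

Besides the shell and the picture viewer there is one more tool, called as name([rows], argument=value, ...), one row to a line, values as JSON. drive_tool: Moves the arm, as the interface text tells. Its arguments: {"type":"object","properties":{"delta_pos":{"type":"array"},"roll":{"type":"array"},"fingers":{"type":"number"},"newtons":{"type":"number"}},"required":["delta_pos","roll"]}

```bash
mkdir -p pics
python3 - <<'E'
from bench import env
import cv2,pickle
print(env.observe())
for n in("top","scene"):
    s=env.snapshot(n); cv2.imwrite(f"pics/{n}0.png",s["pixels"][:,:,::-1]); pickle.dump(s,open(f"{n}0.pkl","wb"))
    print(n,s["intrinsics"],s["rvec"],s["tvec"])
E
```

```text
{'t': 0.0, 'joints': array([-1.37930961e+00,  1.81550737e-01,  1.60799277e+00,  5.46501767e-06,
        1.35375517e+00, -2.06274042e-01]), 'dq': array([-0.00012774, -0.00137958,  0.00017826, -0.000365  , -0.00199066,
       -0.00109759]), 'effort': array([-8.37608059e-05, -4.44877267e+01, -3.51339054e+01, -3.59771011e-04,
        8.98838363e-03,  1.20761786e-05]), 'eef_pos': array([ 0.22265724, -0.52956394,  0.23038604]), 'eef_rot': array([-3.13992389e+00, -3.54638974e-04,  3.97759282e-01]), 'wrist_force': array([ 0.28560591, -0.53298445, -0.0611844 ]), 'ft_torque': array([-0.01401377, -0.00861811, -0.01133013]), 'grip_width': 1.0023166604470364}
top [[499.15565695   0.         316.64809661]
 [  0.         499.15565695 244.47008733]
 [  0.           0.           1.        ]] [ 2.20814507 -2.15425645  0.11630586] [-0.0091735   0.52459823  1.01375654]
scene [[509.43706069   0.         312.69046124]
 [  0.         509.43706069 234.53686295]
 [  0.           0.           1.        ]] [ 1.86953623  1.20629709 -0.64136262] [-0.19138249 -0.22302815  1.54776942]
```

View pics/top0.png

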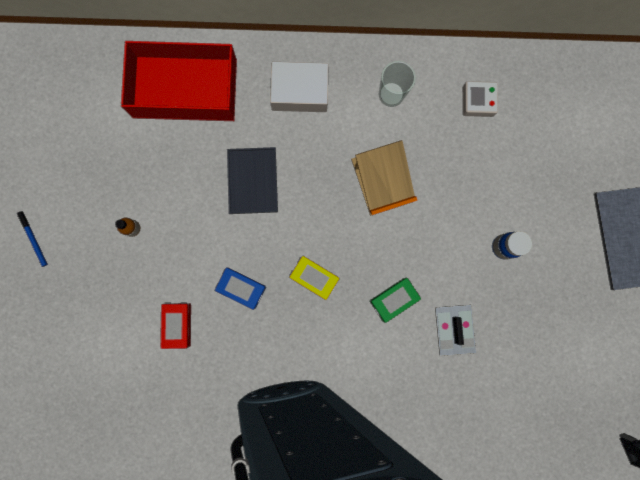

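View pics/scene0.png

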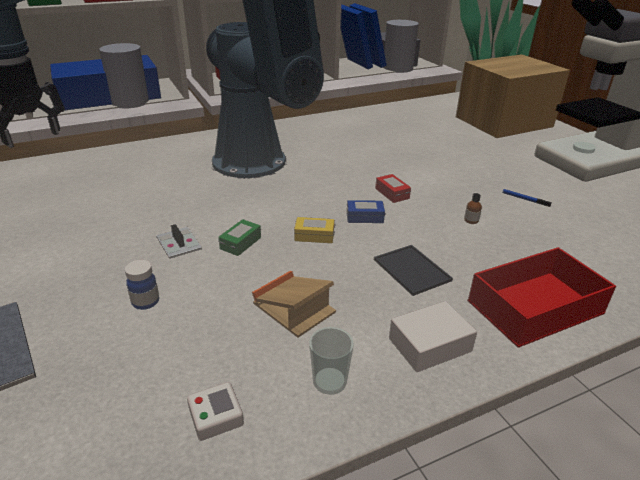

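The top view shows red (175,326), blue (240,288), yellow (315,278), green (396,300), carrier (456,330), tray (252,181) and stand (385,177) with its lip at the near side. The scene view agrees with this. Next I'll fit the known shapes to the masks.

```bash
cat > h.py <<'E'
import cv2,numpy as np,pickle
from scipy.optimize import minimize
def box(l,w,z0,z1): return np.array([[a*l/2,b*w/2,z] for a in(-1,1) for b in(-1,1) for z in(z0,z1)])
BOX=box(.09,.054,0,.036); TRAY=box(.14,.104,0,.008); FIN=box(.056,.012,.006,.036); PLATE=box(.1,.076,0,.006)
c,s=np.cos(np.radians(25)),np.sin(np.radians(25))
def st(a,n): return [[-.055+a*c-n*s,y,.02+a*s+n*c] for y in(-.05,.05)]
LIP=np.array(st(0,0)+st(0,.012)+st(-.008,0)+st(-.008,.012))
STAND=np.vstack([LIP,st(.12,0),box(.13,.1,0,.0)])
def world(P,x,y,yaw,z=0):
    C,S=np.cos(yaw),np.sin(yaw); return P@np.array([[C,S,0],[-S,C,0],[0,0,1]])+[x,y,z]
def proj(sn,P): return cv2.projectPoints(np.asarray(P,float),sn["rvec"],sn["tvec"],sn["intrinsics"],None)[0][:,0]
def unproj(sn,uv,z):
    R=cv2.Rodrigues(sn["rvec"])[0]; d=R.T@np.linalg.inv(sn["intrinsics"])@[uv[0],uv[1],1]; o=-R.T@np.asarray(sn["tvec"]).ravel()
    return o+d*(z-o[2])/d[2]
def hullmask(sn,sel,uv,r,close=0):
    m=sel(cv2.cvtColor(sn["pixels"],cv2.COLOR_RGB2HSV).astype(int)).astype(np.uint8)
    k=np.zeros_like(m); cv2.circle(k,tuple(int(v) for v in uv),r,1,-1); m&=k
    m=cv2.morphologyEx(m,cv2.MORPH_OPEN,np.ones((2,2),np.uint8))
    n,lab,stt,_=cv2.connectedComponentsWithStats(m)
    i=1+np.argmax(stt[1:,4]); pts=cv2.findNonZero((lab==i).astype(np.uint8))
    out=np.zeros_like(m); cv2.fillConvexPoly(out,cv2.convexHull(pts),1); return out
def render(sn,P,K=4):
    h=cv2.convexHull(proj(sn,P).astype(np.float32)); im=np.zeros((480*K,640*K),np.uint8)
    cv2.fillConvexPoly(im,np.round((h+.5)*K*16-8).astype(np.int32),255,shift=4)
    return cv2.resize(im,(640,480),interpolation=cv2.INTER_AREA)/255.
def fit(views,P,x0,z=0):
    def f(p):
        q=0
        for sn,m in views:
            r=render(sn,world(P,*p,z)); q+=1-np.minimum(r,m).sum()/np.maximum(r,m).sum()
        return q/len(views)
    sx=np.array(x0)+np.array([[0,0,0],[.012,0,0],[0,.012,0],[0,0,.2]])
    r=minimize(f,x0,method="Nelder-Mead",options=dict(initial_simplex=sx,xatol=1e-4,fatol=1e-5,maxiter=200))
    return r.x,r.fun
hue=lambda a,b,S=110,V=40:(lambda h:(h[...,0]>=a)&(h[...,0]<=b)&(h[...,1]>S)&(h[...,2]>V))
red=lambda h:((h[...,0]<8)|(h[...,0]>172))&(h[...,1]>130)&(h[...,2]>60)
COL=dict(red=red,blue=hue(105,128),yellow=hue(22,35),green=hue(45,85))
dark=lambda h:h[...,2]<75
E
cat > fit0.py <<'E'
from h import *
T,S=[pickle.load(open(n+"0.pkl","rb")) for n in("top","scene")]
J=[("red",BOX,COL["red"],(175,326),40,1.5),("blue",BOX,COL["blue"],(240,288),40,1.2),("yellow",BOX,COL["yellow"],(315,278),40,1.2),("green",BOX,COL["green"],(396,300),40,2),
("tray",TRAY,dark,(252,181),60,1.57*0),("fin",FIN,dark,(458,331),25,0.1),("lip",LIP,hue(5,14,170,90),(393,205),40,0.2),("stand",STAND,hue(5,25,60,60),(385,177),55,0.2)]
for n,P,sel,uv,r,_ in J:
    x,y,_=unproj(T,uv,.02); best=None
    for views in ("T","TS"):
        V=[(T,hullmask(T,sel,uv,r))]
        if views=="TS":
            cs=proj(S,[[x,y,.02]])[0]; V.append((S,hullmask(S,sel,cs,int(r*.75))))
        b=min((fit(V,P,[x,y,a]) for a in((-.3,.3) if n in("stand","lip") else (-.7,0,.7,1.5))),key=lambda q:q[1])
        print(n,views,np.round(b[0],4),round(b[1],3),[int(v[1].sum()) for v in V])
E
python3 fit0.py
```

```text
red T [0.3495 0.2877 0.0457] 0.128 [1242]
red TS [ 0.3489  0.2893 -0.0464] 0.349 [1242, 324]
blue T [0.4287 0.1574 1.1497] 0.05 [1195]
blue TS [0.4293 0.158  1.1366] 0.316 [1195, 376]
yellow T [0.4541 0.0059 1.0472] 0.034 [1203]
yellow TS [ 0.4542  0.0061 -2.0986] 0.284 [1203, 477]
green T [ 0.4128 -0.1639  2.1615] 0.077 [1190]Traceback (most recent call last):
  File "fit0.py", line 10, in <module>
    cs=proj(S,[[x,y,.02]])[0]; V.append((S,hullmask(S,sel,cs,int(r*.75))))
                                           ~~~~~~~~^^^^^^^^^^^^^^^^^^^^^
  File "h.py", line 20, in hullmask
    i=1+np.argmax(stt[1:,4]); pts=cv2.findNonZero((lab==i).astype(np.uint8))
        ~~~~~~~~~^^^^^^^^^^^
    return _wrapfunc(a, 'argmax', axis=axis, out=out, **kwds)
    return bound(*args, **kwds)
ValueError: attempt to get argmax of an empty sequence
```

```bash
sed -i 's/for views in ("T","TS")/for views in ("T",)/; s/(-.7,0,.7,1.5)/(-.7,-.35,.05,.35,.7,1.2,1.6)/' fit0.py; python3 fit0.py
python3 - <<'E'
from h import *
T=pickle.load(open("top0.pkl","rb"))
# magenta dots
h=cv2.cvtColor(T["pixels"],cv2.COLOR_RGB2HSV).astype(int)
m=((h[...,0]>150)&(h[...,1]>80)).astype(np.uint8); m[:, :430]=0;m[:,480:]=0;m[:305]=0;m[360:]=0
n,l,s,c=cv2.connectedComponentsWithStats(m); print(s[1:,4],c[1:],[unproj(T,q,.006).round(4) for q in c[1:]])
im=T["pixels"][110:390,100:500,::-1]; cv2.imwrite("pics/c1.png",cv2.resize(im,None,fx=2,fy=2,interpolation=cv2.INTER_CUBIC)[:, :])
E
```

```text
red T [0.3493 0.2869 0.0535] 0.127 [1242]
blue T [0.4288 0.1574 1.1369] 0.049 [1195]
yellow T [0.4541 0.0059 1.0468] 0.034 [1203]
green T [ 0.4124 -0.1634  2.153 ] 0.077 [1190]
tray T [0.6589 0.1424 0.0627] 0.024 [3170]
fin T [ 0.3527 -0.2928  0.1056] 0.088 [273]
lip T [ 0.6127 -0.1552 -0.3   ] 1.0 [122]
stand T [ 0.6686 -0.1367  0.3382] 0.032 [3343]
[31 32  1  1  2] [[465.58064516 324.06451613]
 [444.5        325.5       ]
 [455.         326.        ]
 [455.         332.        ]
 [457.         335.5       ]] [array([ 0.3669, -0.3124,  0.006 ]), array([ 0.3629, -0.2681,  0.006 ]), array([ 0.3623, -0.2902,  0.006 ]), array([ 0.3499, -0.2901,  0.006 ]), array([ 0.3428, -0.2943,  0.006 ])]
```

View pics/c1.png

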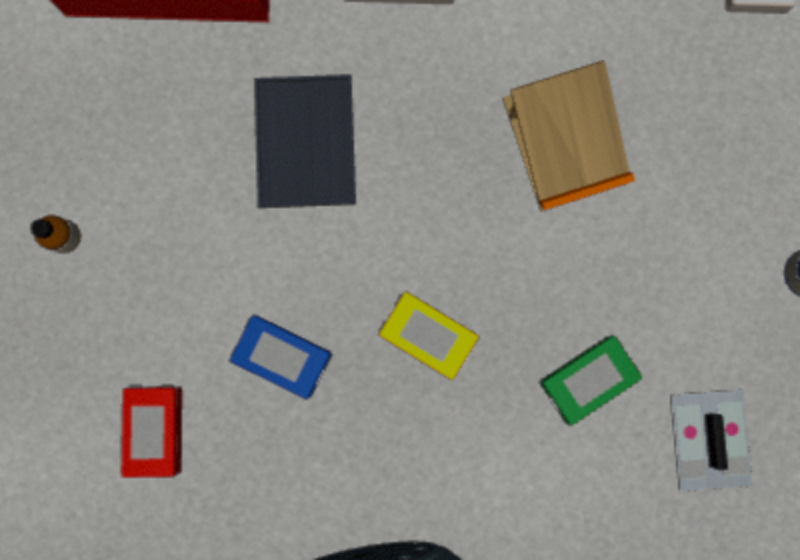

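```bash
cat >> h.py <<'E'
from scipy.spatial.transform import Rotation as Ro
def plan(*wps,o=None):
    """wps: (x,y,z,yaw) world targets -> tool deltas mm, roll from current pose"""
    from bench import env
    o=o or env.observe(); R=Ro.from_euler("xyz",o["eef_rot"]).as_matrix(); p=o["eef_pos"]; yaw=o["eef_rot"][2]
    print("t",round(o["t"],2),"pos",p.round(4),"yaw",round(yaw,4),"F",o["wrist_force"].round(1),"w",round(o["grip_width"],3),"tilt",(R[:,2]+[0,0,1]).round(4)[:2])
    for w in wps:
        d=R.T@(np.array(w[:3])-p)*1000; r=(yaw-w[3]+np.pi/2)%np.pi-np.pi/2
        print(w,"->",d.round(1),"mm roll",round(r,3))
E
python3 -c "
from h import *
plan((.42,-.12,.25,.05),(.42,.1,.25,.05),(.3493,.2869,.2,.05))"
```

```text
t 0.1 pos [ 0.2227 -0.5296  0.2304] yaw 0.3978 F [0.7 0.2 0.1] w 0.995 tilt [-0.0003  0.0016]
(0.42, -0.12, 0.25, 0.05) -> [ 340.6 -301.2  -19. ] mm roll 0.348
(0.42, 0.1, 0.25, 0.05) -> [ 425.8 -504.   -18.6] mm roll 0.348
(0.3493, 0.2869, 0.2, 0.05) -> [ 433.  -703.6   31.7] mm roll 0.348
```

drive_tool([
  [340,-300,-19],
  [340,-300,-19],
  [340,-300,-19],
  [340,-300,-19],
  [340,-300,-19],
  [340,-300,-19],
  [340,-300,-19],
  [340,-300,-19],
  [340,-300,-19],
  [340,-300,-19],
], roll=[0.348,0.348,0.348,0.348,0.348,0.348,0.348,0.348,0.348,0.348], fingers=1)

```text
t: 0.93
eef_pos: [0.4038, -0.1531, 0.2485]
eef_rot: [-3.14, 0.0, 0.049]
wrist_force: [0.6, -0.4, 0.5]
grip_width: 1.001
```

```bash
python3 -c "
from h import *
plan((.42,.1,.25,.05),(.3493,.2869,.2,.05))"
```

```text
t 0.93 pos [ 0.4038 -0.1531  0.2485] yaw 0.0494 F [ 0.6 -0.4  0.5] w 1.001 tilt [-0.0002  0.0015]
(0.42, 0.1, 0.25, 0.05) -> [  28.7 -252.    -1.1] mm roll -0.001
(0.3493, 0.2869, 0.2, 0.05) -> [ -32.7 -442.1   49.2] mm roll -0.001
```

drive_tool([
  [20,-250,0],
  [20,-250,0],
  [20,-250,0],
  [20,-250,0],
  [20,-250,0],
  [0,-300,10],
  [-33,-442,49],
  [-33,-442,49],
  [-33,-442,49],
  [-33,-442,49],
], roll=[0,0,0,0,0,0,0,0,0,0])

```text
t: 1.77
eef_pos: [0.3575, 0.2525, 0.208]
eef_rot: [-3.14, -0.0, 0.05]
wrist_force: [0.5, 0.2, 0.4]
grip_width: 1.0
```

drive_tool([
  [0,0,0],
  [0,0,0],
], roll=[0,0])

```text
t: 1.93
eef_pos: [0.3556, 0.2542, 0.207]
eef_rot: [-3.141, 0.002, 0.055]
wrist_force: [-0.8, 0.4, -0.1]
grip_width: 1.0
```

```bash
cat > wrist.py <<'E'
import sys; from h import *; from bench import env
def snap(n,cam="wrist"):
    s=env.snapshot(cam); pickle.dump(s,open(n+".pkl","wb")); cv2.imwrite(f"pics/{n}.png",s["pixels"][:,:,::-1]); return s
E
python3 -c "
from wrist import *
s=snap('w1'); R=cv2.Rodrigues(s['rvec'])[0]; print('cam',(-R.T@np.ravel(s['tvec'])).round(3),R.round(2).tolist(),s['intrinsics'][0,0])
print(proj(s,world(BOX,.3493,.2869,.05)).round(0).tolist())
plan((.3493,.2869,.2,.05))"
```

```text
cam [0.429 0.257 0.349] [[0.06, -1.0, -0.0], [-0.96, -0.05, 0.29], [-0.29, -0.02, -0.96]] 426.087089319168
[[304.0, 257.0], [304.0, 273.0], [242.0, 257.0], [235.0, 272.0], [304.0, 152.0], [303.0, 157.0], [238.0, 152.0], [229.0, 156.0]]
t 1.98 pos [0.3567 0.253  0.2075] yaw 0.0526 F [-0.3  0.3 -0.2] w 1.0 tilt [-0.001   0.0007]
(0.3493, 0.2869, 0.2, 0.05) -> [ -5.6 -34.2   7.6] mm roll 0.003
```

View pics/w1.png

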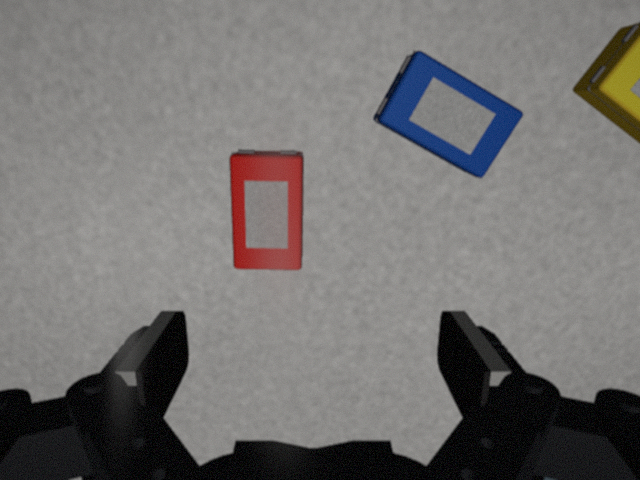

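The wrist view shows the red box at (267,210), the blue at (448,113) and the yellow partly visible at right. The red box is within a few pixels of the prediction.

```bash
cat >> wrist.py <<'E'
LOW=dict(red=lambda h:((h[...,0]<10)|(h[...,0]>170))&(h[...,1]>110)&(h[...,2]>25),blue=hue(100,130,90,25),green=hue(40,90,90,20),yellow=hue(18,38,90,25))
def fitbox(s,col,x0,z=0,r=90):
    uv=proj(s,[[x0[0],x0[1],z+.02]])[0]; m=hullmask(s,LOW[col],uv,r)
    b=min((fit([(s,m)],BOX,[x0[0],x0[1],x0[2]+a],z) for a in(-.1,.1)),key=lambda q:q[1])
    print(col,b[0].round(4),"cost",round(b[1],3),"area",m.sum()); return b[0]
E
python3 -c "
from wrist import *
s=pickle.load(open('w1.pkl','rb'))
p=fitbox(s,'red',[.3493,.2869,.05]); fitbox(s,'blue',[.4288,.1574,1.137])
plan((p[0],p[1],.12,p[2]),(p[0],p[1],.005,p[2]))"
```

```text
red [0.3474 0.2874 0.0214] cost 0.071 area 8101
blue [0.4285 0.1581 1.1495] cost 0.059 area 10235
t 1.98 pos [0.3567 0.253  0.2075] yaw 0.0526 F [-0.3  0.3 -0.2] w 1.0 tilt [-0.001   0.0007]
(np.float64(0.3474228012265351), np.float64(0.28739520764062937), 0.12, np.float64(0.02140607507754614)) -> [ -7.4 -34.8  87.6] mm roll 0.031
(np.float64(0.3474228012265351), np.float64(0.28739520764062937), 0.005, np.float64(0.02140607507754614)) -> [ -7.2 -34.7 202.6] mm roll 0.031
```

drive_tool([
  [-7,-35,40],
  [-7,-35,90],
  [-7,-35,130],
  [-7,-35,160],
  [-7,-35,180],
  [-7,-35,195],
  [-7,-35,202],
  [-7,-35,202],
  [-7,-35,202],
], roll=[0.031,0.031,0.031,0.031,0.031,0.031,0.031,0.031,0.031])

```text
t: 2.73
eef_pos: [0.3489, 0.2872, 0.0063]
eef_rot: [-3.141, 0.0, 0.02]
wrist_force: [-0.1, 0.4, 0.2]
grip_width: 1.002
```

drive_tool([
  [0,0,0],
  [0,0,0],
  [0,0,0],
  [0,0,0],
  [0,0,0],
  [0,0,0],
  [0,0,0],
  [0,0,0],
  [0,0,0],
  [0,0,0],
], roll=[0,0,0,0,0,0,0,0,0,0], fingers=-1, newtons=30)

```text
t: 3.57
eef_pos: [0.3504, 0.2877, 0.0078]
eef_rot: [-3.14, -0.003, 0.02]
wrist_force: [0.8, -1.5, 6.4]
grip_width: 0.624
```

```bash
python3 -c "
from wrist import *
plan((.3493,.2869,.15,.05))"
```

```text
t 3.57 pos [0.3504 0.2877 0.0078] yaw 0.02 F [ 0.8 -1.5  6.4] w 0.624 tilt [0.0029 0.0019]
(0.3493, 0.2869, 0.15, 0.05) -> [  -0.7    0.5 -142.2] mm roll -0.03
```

drive_tool([
  [0,0,-5],
  [0,0,-20],
  [0,0,-50],
  [0,0,-90],
  [0,0,-130],
  [0,0,-160],
  [0,0,-180],
  [0,0,-190],
  [0,0,-190],
], roll=[0,0,0,0,0,0,0,0,0])

```text
t: 4.32
eef_pos: [0.3511, 0.288, 0.2006]
eef_rot: [-3.138, -0.008, 0.02]
wrist_force: [0.6, 0.3, -0.4]
grip_width: 0.621
```

```bash
python3 -c "
from wrist import *
plan((.58,.142,.2,.063))"
```

```text
t 4.32 pos [0.3511 0.288  0.2006] yaw 0.0204 F [ 0.6  0.3 -0.4] w 0.621 tilt [0.0079 0.0042]
(0.58, 0.142, 0.2, 0.063) -> [225.9 150.7   1.8] mm roll -0.043
```

drive_tool([
  [20,13,0],
  [50,33,0],
  [85,57,0],
  [120,80,1],
  [155,104,1],
  [185,123,1],
  [207,138,1],
  [220,147,1],
  [226,151,2],
  [226,151,2],
], roll=[-0.043,-0.043,-0.043,-0.043,-0.043,-0.043,-0.043,-0.043,-0.043,-0.043])

```text
t: 5.15
eef_pos: [0.5798, 0.1406, 0.1971]
eef_rot: [-3.138, -0.004, 0.062]
wrist_force: [-0.4, 0.8, -2.1]
grip_width: 0.63
```

drive_tool([
  [0,0,0],
  [0,0,0],
], roll=[0,0])

```text
t: 5.32
eef_pos: [0.5781, 0.1413, 0.1956]
eef_rot: [-3.138, -0.001, 0.062]
wrist_force: [0.4, 0.2, -1.1]
grip_width: 0.627
```

```bash
python3 -c "
from wrist import *
s=snap('w2'); print(proj(s,world(TRAY,.6589,.1424,.0627)).round(0).tolist())
plan((.6589,.1424,.2,.0627))"
```

```text
[[382.0, 192.0], [384.0, 194.0], [252.0, 192.0], [251.0, 194.0], [391.0, -4.0], [393.0, -7.0], [245.0, -4.0], [243.0, -7.0]]
t 5.37 pos [0.5783 0.1415 0.1962] yaw 0.0628 F [-0.1  0.6 -0.3] w 0.625 tilt [0.0021 0.004 ]
(0.6589, 0.1424, 0.2, 0.0627) -> [80.5  4.1 -3.6] mm roll 0.0
```

View pics/w2.png

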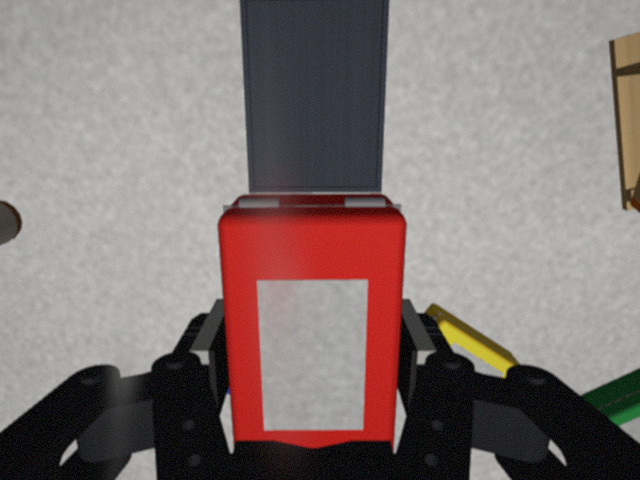

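Held red box is at (313,320); the tray is at columns 243–388 with its near edge at row 192, about 2 px from the prediction. I'll refine it.

```bash
python3 -c "
from wrist import *
s=pickle.load(open('w2.pkl','rb'))
m=hullmask(s,lambda h:h[...,2]<85,(316,95),97)
cv2.circle
k=np.zeros_like(m);cv2.circle(k,(316,95),97,1,-1)
import h
r0=h.render
h.render=lambda sn,P,K=4:r0(sn,P,K)*k
for a in(-.05,.05):
  b=fit([(s,m)],TRAY,[.6589,.1424,.06+a]);print(b)
p=b[0]; C,S=np.cos(p[2]),np.sin(p[2])
# box centre sits ~2.5 mm behind TCP along x
x,y=p[0]+.0025*C,p[1]+.0025*S
plan((x,y,.1,p[2]),(x,y,.0128,p[2]))"
```

```text
(array([0.65895473, 0.14416793, 0.07004734]), np.float64(0.016785463866742067))
(array([0.65839629, 0.14408099, 0.06366256]), np.float64(0.016781127001743168))
t 5.37 pos [0.5783 0.1415 0.1962] yaw 0.0628 F [-0.1  0.6 -0.3] w 0.625 tilt [0.0021 0.004 ]
(np.float64(0.6608912297337951), np.float64(0.1442400396131572), 0.1, np.float64(0.06366256184275951)) -> [82.4  2.8 96.4] mm roll -0.001
(np.float64(0.6608912297337951), np.float64(0.1442400396131572), 0.0128, np.float64(0.06366256184275951)) -> [ 82.2   3.1 183.6] mm roll -0.001
```

drive_tool([
  [15,1,5],
  [40,2,10],
  [65,3,30],
  [78,3,60],
  [82,3,90],
  [82,3,120],
  [82,3,140],
  [82,3,155],
  [82,3,160],
  [82,3,160],
], roll=[0,0,0,0,0,0,0,0,0,0])

```text
t: 6.2
eef_pos: [0.6594, 0.1449, 0.0353]
eef_rot: [-3.138, -0.0, 0.064]
wrist_force: [-0.4, 0.3, -1.4]
grip_width: 0.624
```

```bash
python3 -c "
from wrist import *
plan((.661,.144,.0128,.065))"
```

```text
t 6.2 pos [0.6594 0.1449 0.0353] yaw 0.0636 F [-0.4  0.3 -1.4] w 0.624 tilt [-0.0002  0.004 ]
(0.661, 0.144, 0.0128, 0.065) -> [ 1.5  1.1 22.5] mm roll -0.001
```

drive_tool([
  [1.5,1,6],
  [1.5,1,12],
  [1.5,1,16],
  [1.5,1,20],
  [1.5,1,22],
  [1.5,1,22.5],
  [1.5,1,22.5],
  [1.5,1,22.5],
], roll=[0,0,0,0,0,0,0,0])

```text
t: 6.87
eef_pos: [0.6612, 0.144, 0.0131]
eef_rot: [-3.138, -0.0, 0.064]
wrist_force: [0.0, -0.8, -0.7]
grip_width: 0.625
```

drive_tool([
  [0,0,0],
  [0,0,0],
  [0,0,0],
  [0,0,0],
  [0,0,0],
  [0,0,0],
], roll=[0,0,0,0,0,0], fingers=0.5)

```text
t: 7.37
eef_pos: [0.6613, 0.144, 0.0131]
eef_rot: [-3.138, -0.001, 0.064]
wrist_force: [0.1, 0.4, -0.3]
grip_width: 0.75
```

drive_tool([
  [0,0,-10],
  [0,0,-25],
  [0,0,-50],
  [0,0,-90],
  [0,0,-130],
  [0,0,-165],
  [-10,0,-180],
  [-40,0,-185],
  [-70,0,-190],
  [-85,0,-190],
], roll=[0,0,0,0,0,0,0,0,0,0])

```text
t: 8.2
eef_pos: [0.5748, 0.1381, 0.2063]
eef_rot: [-3.138, -0.003, 0.064]
wrist_force: [-0.5, 0.2, -1.1]
grip_width: 0.751
```

drive_tool([
  [0,0,0],
  [0,0,0],
], roll=[0,0], fingers=1)

```text
t: 8.37
eef_pos: [0.5752, 0.1383, 0.2089]
eef_rot: [-3.138, -0.007, 0.064]
wrist_force: [-0.2, 0.1, 1.0]
grip_width: 0.992
```

```bash
python3 -c "
from wrist import *
s=snap('w3'); fitbox(s,'red',[.6587,.1436,.065],.004,110)
plan((.4285,.1581,.2,1.1495),(.4285,.1581,.006,1.1495))"
```

```text
red [0.661  0.1422 0.0738] cost 0.014 area 10708
t 8.42 pos [0.5759 0.1381 0.2084] yaw 0.0641 F [ 0.6  0.2 -0.3] w 1.003 tilt [0.0068 0.0042]
(0.4285, 0.1581, 0.2, 1.1495) -> [-145.9  -29.4    7.4] mm roll -1.085
(0.4285, 0.1581, 0.006, 1.1495) -> [-147.2  -28.6  201.4] mm roll -1.085
```

View pics/w3.png

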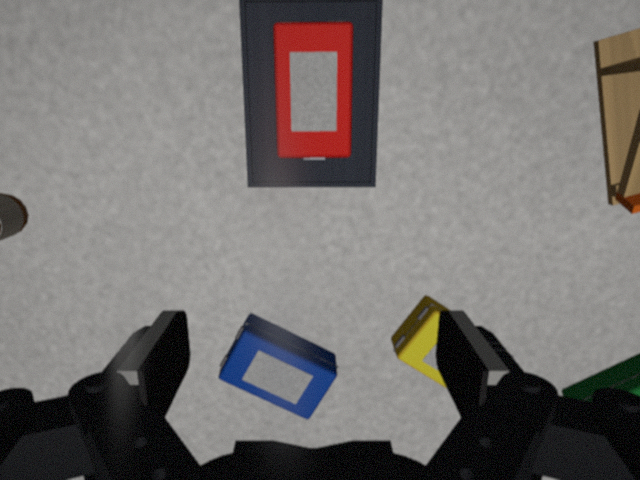

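Red lies in the tray (315,90), within about 3 mm of centre and parallel to it. Now blue.

drive_tool([
  [-20,-4,2],
  [-55,-11,4],
  [-90,-18,7],
  [-120,-24,7],
  [-140,-28,7],
  [-146,-29,7],
  [-146,-29,7],
  [-146,-29,7],
  [-146,-29,7],
  [-146,-29,7],
], roll=[-0.12,-0.24,-0.36,-0.48,-0.6,-0.72,-0.84,-0.96,-1.08,-1.085])

```text
t: 9.25
eef_pos: [0.4297, 0.1578, 0.2011]
eef_rot: [3.136, -0.007, 1.153]
wrist_force: [-1.7, -0.2, 0.6]
grip_width: 1.001
```

```bash
python3 -c "
from wrist import *
plan((.4285,.1585,.006,1.145))"
```

```text
t 9.25 pos [0.4297 0.1578 0.2011] yaw 1.1532 F [-1.7 -0.2  0.6] w 1.001 tilt [0.008  0.0044]
(0.4285, 0.1585, 0.006, 1.145) -> [ -1.3  -2.5 195.1] mm roll 0.008
```

drive_tool([
  [-1,-2.5,35],
  [-1,-2.5,75],
  [-1,-2.5,115],
  [-1,-2.5,145],
  [-1,-2.5,170],
  [-1,-2.5,187],
  [-1,-2.5,194],
  [-1,-2.5,194],
  [-1,-2.5,194],
], roll=[0.008,0.008,0.008,0.008,0.008,0.008,0.008,0.008,0.008])

```text
t: 10.0
eef_pos: [0.4294, 0.1588, 0.0075]
eef_rot: [3.136, -0.007, 1.144]
wrist_force: [-0.7, 0.0, -0.4]
grip_width: 1.003
```

drive_tool([
  [0,0,0],
  [0,0,0],
  [0,0,0],
  [0,0,0],
  [0,0,0],
  [0,0,0],
  [0,0,0],
  [0,0,0],
  [0,0,0],
  [0,0,0],
], roll=[0,0,0,0,0,0,0,0,0,0], fingers=-1, newtons=30)

```text
t: 10.83
eef_pos: [0.4307, 0.159, 0.0089]
eef_rot: [3.134, -0.009, 1.143]
wrist_force: [-0.6, -0.1, 6.6]
grip_width: 0.628
```

drive_tool([
  [0,0,-5],
  [0,0,-20],
  [0,0,-50],
  [0,0,-90],
  [0,0,-130],
  [0,0,-160],
  [0,0,-180],
  [0,0,-190],
  [0,0,-190],
], roll=[0,0,0,0,0,0,0,0,0])

```text
t: 11.58
eef_pos: [0.43, 0.1582, 0.2015]
eef_rot: [3.129, -0.011, 1.143]
wrist_force: [-0.1, -0.6, -1.4]
grip_width: 0.629
```

```bash
python3 -c "
from wrist import *
plan((.58,.139,.2,.065))"
```

```text
t 11.58 pos [0.43   0.1582 0.2015] yaw 1.1435 F [-0.1 -0.6 -1.4] w 0.629 tilt [0.0162 0.0052]
(0.58, 0.139, 0.2, 0.065) -> [ 44.6 144.4   3.9] mm roll 1.078
```

drive_tool([
  [5,10,0],
  [12,35,1],
  [20,62,2],
  [28,88,2],
  [35,112,3],
  [40,130,4],
  [45,140,4],
  [45,144,4],
  [45,144,4],
  [45,144,4],
], roll=[0.12,0.24,0.36,0.48,0.6,0.72,0.84,0.96,1.078,1.078])

```text
t: 12.42
eef_pos: [0.5786, 0.1392, 0.1968]
eef_rot: [-3.137, -0.012, 0.061]
wrist_force: [-0.3, 0.1, -2.2]
grip_width: 0.621
```

```bash
python3 -c "
from wrist import *
s=snap('w4'); a=pickle.load(open('w2.pkl','rb'))
for q,c in((a,'red'),(s,'blue')):
  m=LOW[c](cv2.cvtColor(q['pixels'],cv2.COLOR_RGB2HSV).astype(int))[180:430,200:420]; print(c,[(180+np.argmax(m[:,j])) for j in (50,115,170)],[200+np.nonzero(m[i])[0][[0,-1]] for i in(60,150)])
plan((.661,.144,.15,.067),(.661,.144,.0497,.067))"
```

```text
red [np.int64(196), np.int64(195), np.int64(195)] [array([219, 404]), array([224, 401])]
blue [np.int64(194), np.int64(193), np.int64(193)] [array([221, 404]), array([226, 400])]
t 12.47 pos [0.5785 0.1394 0.1972] yaw 0.0673 F [-1.   0.8 -1.7] w 0.625 tilt [0.012  0.0051]
(0.661, 0.144, 0.15, 0.067) -> [82.   1.1 48.2] mm roll 0.0
(0.661, 0.144, 0.0497, 0.067) -> [ 80.8   1.5 148.5] mm roll 0.0
```

View pics/w4.png

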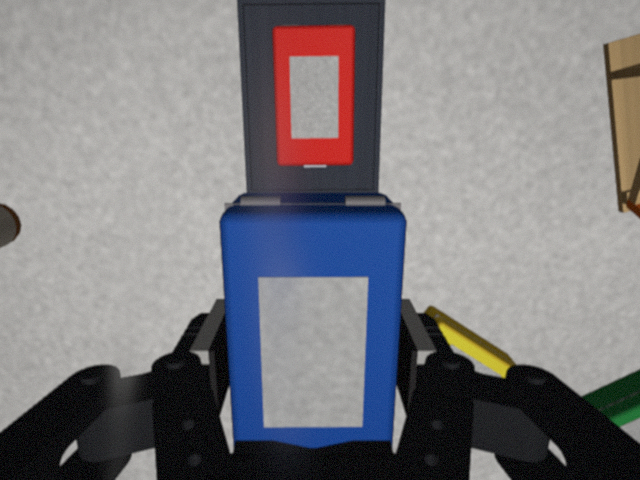

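Blue is held squarely, within about 1 mm of how red sat in the hand. Red sits in the tray at (314,93). Placing at the same TCP.

drive_tool([
  [15,0,2],
  [40,1,10],
  [65,1,28],
  [78,1,50],
  [81,1,75],
  [81,1,98],
  [81,1,115],
  [81,1,126],
  [81,1,130],
  [81,1,130],
], roll=[0,0,0,0,0,0,0,0,0,0])

```text
t: 13.3
eef_pos: [0.6598, 0.1445, 0.0666]
eef_rot: [-3.137, -0.01, 0.069]
wrist_force: [-0.3, 0.4, -1.2]
grip_width: 0.624
```

```bash
python3 -c "
from wrist import *
plan((.661,.144,.0497,.067))"
```

```text
t 13.3 pos [0.6598 0.1445 0.0666] yaw 0.069 F [-0.3  0.4 -1.2] w 0.624 tilt [0.0093 0.005 ]
(0.661, 0.144, 0.0497, 0.067) -> [ 1.   0.6 17. ] mm roll 0.002
```

drive_tool([
  [1,0.5,5],
  [1,0.5,9],
  [1,0.5,12],
  [1,0.5,14.5],
  [1,0.5,16],
  [1,0.5,17],
  [1,0.5,17],
  [1,0.5,17],
], roll=[0,0,0,0,0,0,0,0])

```text
t: 13.97
eef_pos: [0.661, 0.1442, 0.0498]
eef_rot: [-3.137, -0.01, 0.069]
wrist_force: [-0.2, -0.1, -1.5]
grip_width: 0.626
```

drive_tool([
  [0,0,0],
  [0,0,0],
  [0,0,0],
  [0,0,0],
  [0,0,0],
  [0,0,0],
], roll=[0,0,0,0,0,0], fingers=0.6)

```text
t: 14.47
eef_pos: [0.6611, 0.1441, 0.0499]
eef_rot: [-3.137, -0.01, 0.069]
wrist_force: [0.8, 0.1, -0.3]
grip_width: 0.801
```

drive_tool([
  [0,0,-10],
  [0,0,-25],
  [0,0,-50],
  [0,0,-85],
  [0,0,-120],
  [0,0,-145],
  [-10,0,-150],
  [-40,0,-150],
  [-70,0,-150],
  [-85,0,-150],
], roll=[0,0,0,0,0,0,0,0,0,0])

```text
t: 15.3
eef_pos: [0.5726, 0.1377, 0.2008]
eef_rot: [-3.137, -0.011, 0.07]
wrist_force: [0.7, 0.2, -1.4]
grip_width: 0.801
```

drive_tool([
  [0,0,0],
  [0,0,0],
], roll=[0,0], fingers=1)

```text
t: 15.47
eef_pos: [0.573, 0.1378, 0.2031]
eef_rot: [-3.137, -0.014, 0.07]
wrist_force: [0.8, -0.8, 0.4]
grip_width: 1.001
```

```bash
python3 -c "
from wrist import *
s=snap('w5'); fitbox(s,'blue',[.661,.142,.07],.04,120)
plan((.4124,-.163,.2,2.153-np.pi),(.37,-.17,.2,2.153-np.pi))"
```

```text
blue [0.6609 0.1424 0.0704] cost 0.014 area 14424
t 15.52 pos [0.5738 0.1378 0.2028] yaw 0.0695 F [ 0.9 -0.  -0. ] w 0.998 tilt [0.0137 0.0051]
(0.4124, -0.163, 0.2, -0.9885926535897931) -> [-181.9  288.8   -0.9] mm roll 1.058
(0.37, -0.17, 0.2, -0.9885926535897931) -> [-224.7  292.8   -1.5] mm roll 1.058
```

View pics/w5.png

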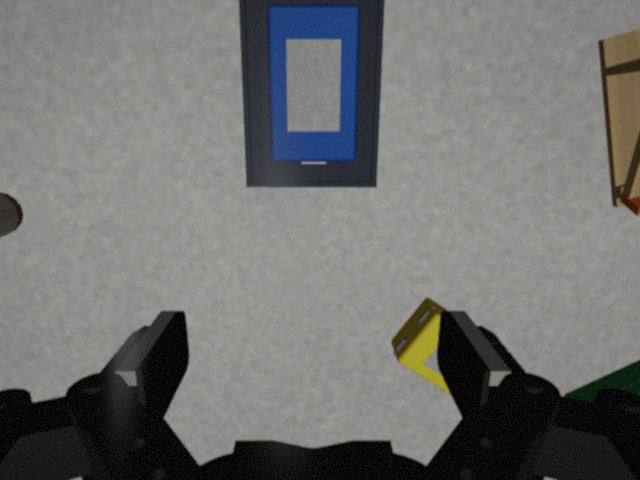

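Blue lies on red at (314,85), fitted within 1 mm. On to green, first standing a little behind it to look.

```bash
python3 -c "
from wrist import *
plan((.38,-.113,.2,2.153-np.pi))"
```

```text
t 15.52 pos [0.5738 0.1378 0.2028] yaw 0.0695 F [ 0.9 -0.  -0. ] w 0.998 tilt [0.0137 0.0051]
(0.38, -0.113, 0.2, -0.9885926535897931) -> [-210.8  236.7   -1.1] mm roll 1.058
```

drive_tool([
  [-15,17,0],
  [-42,48,0],
  [-72,82,0],
  [-102,116,0],
  [-132,150,0],
  [-162,184,0],
  [-188,212,0],
  [-204,230,0],
  [-211,237,0],
  [-211,237,0],
], roll=[0.12,0.24,0.36,0.48,0.6,0.72,0.84,0.96,1.058,1.058])

```text
t: 16.35
eef_pos: [0.3798, -0.1162, 0.2]
eef_rot: [-3.127, -0.005, -0.997]
wrist_force: [-0.6, 0.6, -0.1]
grip_width: 0.999
```

drive_tool([
  [0,0,0],
  [0,0,0],
], roll=[0,0])

```text
t: 16.52
eef_pos: [0.381, -0.1167, 0.2008]
eef_rot: [-3.126, -0.007, -0.995]
wrist_force: [0.0, -0.3, -0.2]
grip_width: 0.997
```

```bash
python3 -c "
from wrist import *
s=snap('w6'); p=fitbox(s,'green',[.4124,-.163,2.153-np.pi],0,110)
plan((p[0],p[1],.1,p[2]),(p[0],p[1],.006,p[2]))"
```

```text
green [ 0.4128 -0.1602 -0.9698] cost 0.068 area 9364
t 16.57 pos [ 0.3809 -0.1161  0.2005] yaw -0.9941 F [0.7 0.4 0. ] w 1.003 tilt [0.0161 0.0031]
(np.float64(0.4127918079526463), np.float64(-0.1601648351572162), 0.1, np.float64(-0.9697785480625072)) -> [ 53.7  -1.2 100.9] mm roll -0.024
(np.float64(0.4127918079526463), np.float64(-0.1601648351572162), 0.006, np.float64(-0.9697785480625072)) -> [ 53.1   0.2 194.9] mm roll -0.024
```

View pics/w6.png

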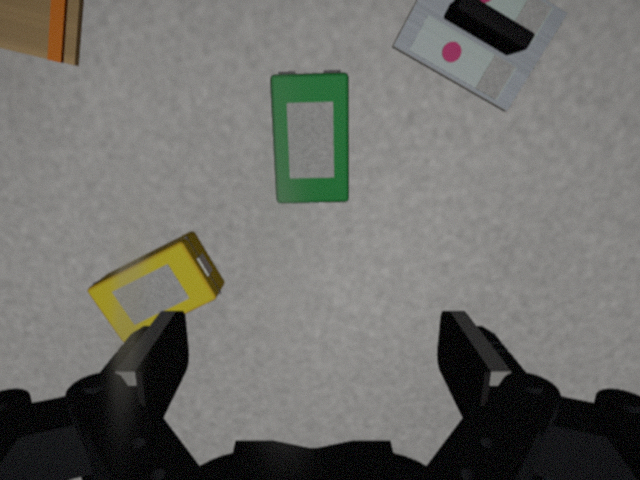

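Green is at (311,138), squarely aligned with the tool; yellow (155,285) and the carrier (480,50) are well clear. Grasping.

drive_tool([
  [20,0,20],
  [45,0,50],
  [55,0,85],
  [55,0,120],
  [55,0,150],
  [55,0,172],
  [55,0,187],
  [55,0,194],
  [55,0,194],
  [55,0,194],
], roll=[-0.02,-0.02,-0.02,-0.02,-0.02,-0.02,-0.02,-0.02,-0.02,-0.02])

```text
t: 17.4
eef_pos: [0.4147, -0.1613, 0.0071]
eef_rot: [-3.126, -0.006, -0.972]
wrist_force: [0.7, 0.4, 0.5]
grip_width: 0.998
```

drive_tool([
  [0,0,0],
  [0,0,0],
  [0,0,0],
  [0,0,0],
  [0,0,0],
  [0,0,0],
  [0,0,0],
  [0,0,0],
  [0,0,0],
  [0,0,0],
], roll=[0,0,0,0,0,0,0,0,0,0], fingers=-1, newtons=30)

```text
t: 18.23
eef_pos: [0.4157, -0.1619, 0.0085]
eef_rot: [-3.125, -0.009, -0.972]
wrist_force: [-1.0, 1.4, 6.0]
grip_width: 0.623
```

drive_tool([
  [0,0,-5],
  [0,0,-20],
  [0,0,-50],
  [0,0,-90],
  [0,0,-130],
  [0,0,-160],
  [0,0,-180],
  [0,0,-190],
  [0,0,-190],
], roll=[0,0,0,0,0,0,0,0,0])

```text
t: 18.98
eef_pos: [0.4133, -0.1631, 0.2011]
eef_rot: [-3.124, -0.014, -0.972]
wrist_force: [-0.0, 0.1, -1.9]
grip_width: 0.624
```

```bash
python3 -c "
from wrist import *
plan((.578,.139,.2,.068))"
```

```text
t 18.98 pos [ 0.4133 -0.1631  0.2011] yaw -0.9721 F [-0.   0.1 -1.9] w 0.624 tilt [ 0.0225 -0.0014]
(0.578, 0.139, 0.2, 0.068) -> [-156.8 -306.3    4.4] mm roll -1.04
```

drive_tool([
  [-10,-20,0],
  [-28,-56,1],
  [-48,-94,1],
  [-68,-134,2],
  [-88,-172,2],
  [-108,-212,3],
  [-128,-250,4],
  [-144,-282,4],
  [-154,-301,4],
  [-157,-306,4],
], roll=[-0.12,-0.24,-0.36,-0.48,-0.6,-0.72,-0.84,-0.96,-1.04,-1.04])

```text
t: 19.82
eef_pos: [0.5775, 0.1429, 0.1975]
eef_rot: [3.14, -0.019, 0.076]
wrist_force: [0.0, -0.7, -2.2]
grip_width: 0.624
```

drive_tool([
  [0,0,0],
  [0,0,0],
], roll=[0,0])

```text
t: 19.98
eef_pos: [0.5759, 0.1431, 0.1948]
eef_rot: [3.14, -0.015, 0.076]
wrist_force: [-0.2, -1.4, -2.3]
grip_width: 0.625
```

```bash
python3 -c "
from wrist import *
s=snap('w7'); a=pickle.load(open('w2.pkl','rb'))
for q,c in((a,'red'),(s,'green')):
  m=LOW[c](cv2.cvtColor(q['pixels'],cv2.COLOR_RGB2HSV).astype(int))[180:430,200:420]; print(c,[(180+np.argmax(m[:,j])) for j in (50,115,170)],[200+np.nonzero(m[i])[0][[0,-1]] for i in(60,150)])
fitbox(s,'blue',[.661,.142,.07],.04,120)
plan((.661,.144,.15,.068),(.661,.144,.085,.068))"
```

```text
red [np.int64(196), np.int64(195), np.int64(195)] [array([219, 404]), array([224, 401])]
green [np.int64(204), np.int64(204), np.int64(204)] [array([221, 404]), array([225, 400])]
blue [0.6609 0.1426 0.0723] cost 0.012 area 15168
t 20.03 pos [0.576  0.1423 0.1954] yaw 0.0745 F [ 0.3 -0.  -2.7] w 0.627 tilt [ 0.0154 -0.0008]
(0.661, 0.144, 0.15, 0.068) -> [84.2  4.5 46.7] mm roll 0.007
(0.661, 0.144, 0.085, 0.068) -> [ 83.2   4.4 111.7] mm roll 0.007
```

drive_tool([
  [15,1,2],
  [40,2,5],
  [65,4,15],
  [80,4,35],
  [86,4,55],
  [87,4,70],
  [87,4,82],
  [87,4,90],
  [87,4,93],
  [87,4,93],
], roll=[0.005,0.005,0.005,0.005,0.005,0.005,0.005,0.005,0.005,0.005])

```text
t: 20.87
eef_pos: [0.6637, 0.1445, 0.1032]
eef_rot: [3.14, -0.014, 0.069]
wrist_force: [0.1, -0.8, -1.6]
grip_width: 0.626
```

```bash
python3 -c "
from wrist import *
plan((.664,.1442,.0855,.07))"
```

```text
t 20.87 pos [0.6637 0.1445 0.1032] yaw 0.0692 F [ 0.1 -0.8 -1.6] w 0.626 tilt [ 0.0142 -0.0008]
(0.664, 0.1442, 0.0855, 0.07) -> [ 0.   0.3 17.7] mm roll -0.001
```

drive_tool([
  [0,0,5],
  [0,0,9],
  [0,0,12],
  [0,0,14.5],
  [0,0,16.5],
  [0,0,17.7],
  [0,0,17.7],
  [0,0,17.7],
], roll=[0,0,0,0,0,0,0,0])

```text
t: 21.53
eef_pos: [0.664, 0.1445, 0.0856]
eef_rot: [3.14, -0.014, 0.069]
wrist_force: [-0.7, 0.5, -1.6]
grip_width: 0.63
```

drive_tool([
  [0,0,0],
  [0,0,0],
  [0,0,0],
  [0,0,0],
  [0,0,0],
  [0,0,0],
], roll=[0,0,0,0,0,0], fingers=0.6)

```text
t: 22.03
eef_pos: [0.6641, 0.1445, 0.0857]
eef_rot: [3.14, -0.014, 0.069]
wrist_force: [0.1, 0.1, -0.0]
grip_width: 0.799
```

drive_tool([
  [0,0,-10],
  [0,0,-25],
  [0,0,-50],
  [0,0,-80],
  [0,0,-110],
  [0,0,-120],
  [-10,0,-120],
  [-40,0,-120],
  [-70,0,-120],
  [-85,0,-120],
], roll=[0,0,0,0,0,0,0,0,0,0])

```text
t: 22.87
eef_pos: [0.5749, 0.1388, 0.205]
eef_rot: [3.14, -0.013, 0.07]
wrist_force: [0.8, 0.4, -0.2]
grip_width: 0.799
```

drive_tool([
  [0,0,0],
  [0,0,0],
], roll=[0,0], fingers=1)

```text
t: 23.03
eef_pos: [0.575, 0.1389, 0.2064]
eef_rot: [3.14, -0.015, 0.07]
wrist_force: [1.0, 0.4, -0.7]
grip_width: 0.997
```

```bash
python3 -c "
from wrist import *
s=snap('w8'); fitbox(s,'green',[.661,.142,.07],.076,130)
plan((.45,-.2,.2,.1),(.28,-.3,.2,.1))"
```

```text
green [0.661  0.1427 0.0773] cost 0.012 area 17678
t 23.08 pos [0.5759 0.1389 0.2063] yaw 0.0696 F [0.3 0.1 0.4] w 0.998 tilt [ 0.016  -0.0007]
(0.45, -0.2, 0.2, 0.1) -> [-149.2  329.3    4.6] mm roll -0.03
(0.28, -0.3, 0.2, 0.1) -> [-325.7  417.2    1.9] mm roll -0.03
```

View pics/w8.png

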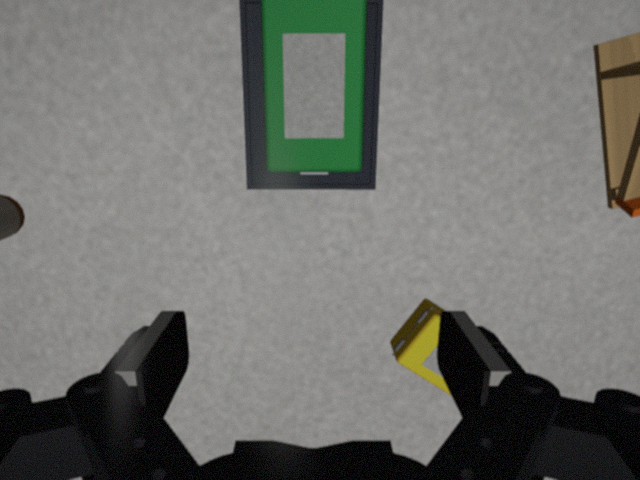

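Green sits on top (314,85), and all three box fits agree within 1 mm. Next I'll look at the stand on the way to the carrier.

```bash
python3 -c "
from wrist import *
plan((.575,-.165,.24,.338))"
```

```text
t 23.08 pos [0.5759 0.1389 0.2063] yaw 0.0696 F [0.3 0.1 0.4] w 0.998 tilt [ 0.016  -0.0007]
(0.575, -0.165, 0.24, 0.338) -> [-21.5 303.1 -33.5] mm roll -0.268
```

drive_tool([
  [-2,25,-4],
  [-5,60,-8],
  [-8,100,-12],
  [-10,140,-16],
  [-13,180,-20],
  [-16,220,-25],
  [-19,260,-29],
  [-21,290,-33],
  [-21,303,-33],
  [-21,303,-33],
], roll=[-0.05,-0.1,-0.15,-0.2,-0.25,-0.268,-0.268,-0.268,-0.268,-0.268])

```text
t: 23.92
eef_pos: [0.5765, -0.1687, 0.24]
eef_rot: [3.134, -0.016, 0.333]
wrist_force: [-1.2, 0.1, 0.7]
grip_width: 0.996
```

drive_tool([
  [0,0,0],
  [0,0,0],
], roll=[0,0])

```text
t: 24.08
eef_pos: [0.5769, -0.1682, 0.2396]
eef_rot: [3.135, -0.016, 0.334]
wrist_force: [-0.5, -0.2, 0.1]
grip_width: 0.999
```

```bash
python3 -c "
from wrist import *
s=snap('w9'); q=proj(s,world(STAND,.6686,-.1367,.338)).round(0); print(q.tolist())
im=cv2.imread('pics/w9.png')
for a,b in q.astype(int): cv2.circle(im,(int(a),int(b)),3,(255,0,255),1)
cv2.imwrite('pics/w9a.png',im)
plan((.3527,-.2928,.2,.1056))"
```

```text
[[370.0, 153.0], [251.0, 153.0], [371.0, 160.0], [249.0, 161.0], [369.0, 161.0], [251.0, 162.0], [371.0, 169.0], [250.0, 169.0], [386.0, -10.0], [233.0, -9.0], [366.0, 162.0], [366.0, 162.0], [254.0, 163.0], [254.0, 163.0], [371.0, -0.0], [371.0, -0.0], [247.0, 0.0], [247.0, 0.0]]
t 24.13 pos [ 0.5768 -0.1676  0.2397] yaw 0.3346 F [ 0.3 -0.3  0.2] w 1.0 tilt [ 0.0171 -0.0015]
(0.3527, -0.2928, 0.2, 0.1056) -> [-253.4   44.4   36. ] mm roll 0.229
```

View pics/w9a.png

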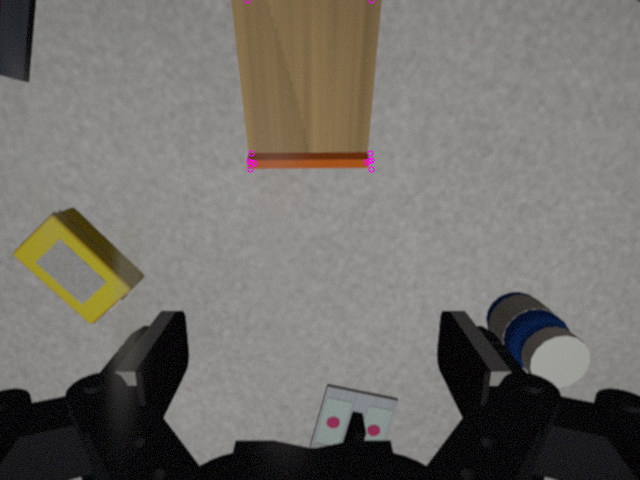

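The projected stand lands on the image within 1–2 px (lip from (248,169) to (371,167)). The carrier is at (355,415) and the jar at (540,340). I'll stand behind the carrier.

```bash
python3 -c "
from wrist import *
plan((.28,-.3,.2,.1056))"
```

```text
t 24.13 pos [ 0.5768 -0.1676  0.2397] yaw 0.3346 F [ 0.3 -0.3  0.2] w 1.0 tilt [ 0.0171 -0.0015]
(0.28, -0.3, 0.2, 0.1056) -> [-324.4   27.4   34.8] mm roll 0.229
```

drive_tool([
  [-25,2,3],
  [-62,5,7],
  [-102,8,11],
  [-142,12,15],
  [-182,15,20],
  [-222,19,25],
  [-262,22,29],
  [-295,25,32],
  [-318,27,35],
  [-324,27,35],
], roll=[0.05,0.1,0.15,0.2,0.229,0.229,0.229,0.229,0.229,0.229])

```text
t: 24.97
eef_pos: [0.2784, -0.2993, 0.1993]
eef_rot: [3.139, -0.016, 0.105]
wrist_force: [0.3, 0.5, 0.6]
grip_width: 0.997
```

drive_tool([
  [0,0,0],
  [0,0,0],
], roll=[0,0])

```text
t: 25.13
eef_pos: [0.2792, -0.2987, 0.1995]
eef_rot: [3.138, -0.017, 0.105]
wrist_force: [0.0, 0.0, 0.4]
grip_width: 1.002
```

```bash
python3 -c "
from wrist import *
s=snap('w10'); im=cv2.imread('pics/w10.png'); x0=[.3527,-.2928,.1056]
m=hullmask(s,lambda h:h[...,2]<70,proj(s,[[*x0[:2],.03]])[0],75); b=fit([(s,m)],FIN,x0); print(b,m.sum())
for P,col in((FIN,(255,0,255)),(PLATE,(0,255,0))):
  for a,c in proj(s,world(P,*b[0])): cv2.circle(im,(int(round(a)),int(round(c))),2,col,1)
cv2.imwrite('pics/w10a.png',im); p=b[0]
plan((*p[:2],.1,p[2]),(*p[:2],.018,p[2]))"
```

```text
(array([ 0.35295526, -0.29165715,  0.09916214]), np.float64(0.11586246749494367)) 1308
t 25.18 pos [ 0.2795 -0.2987  0.1995] yaw 0.1058 F [ 0.4  0.3 -0.4] w 1.005 tilt [ 0.0168 -0.0013]
(np.float64(0.3529552598197814), np.float64(-0.29165714982307517), 0.1, np.float64(0.09916213555235204)) -> [ 72.1   0.5 100.7] mm roll 0.007
(np.float64(0.3529552598197814), np.float64(-0.29165714982307517), 0.018, np.float64(0.09916213555235204)) -> [ 70.8   0.2 182.7] mm roll 0.007
```

View pics/w10a.png

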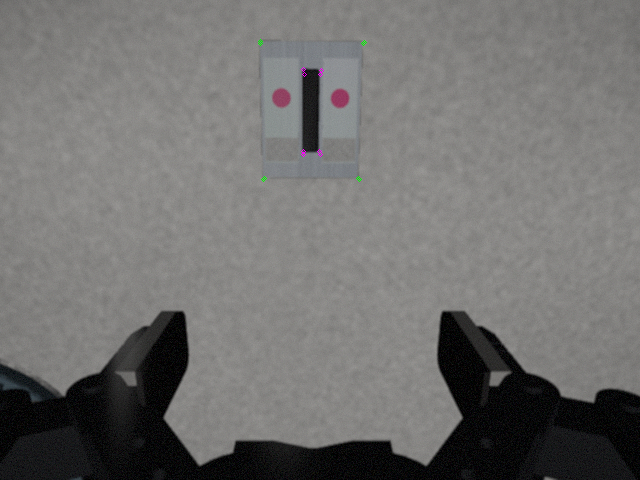

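The fitted fin (311,110) and plate corners coincide with the image, so the carrier is at (0.353,-0.292), yaw 0.10. Grasping the fin.

drive_tool([
  [20,0,20],
  [50,0,50],
  [68,0,85],
  [71,0,115],
  [71,0,143],
  [71,0,163],
  [71,0,177],
  [71,0,183],
  [71,0,184],
  [71,0,184],
], roll=[0.007,0.007,0.007,0.007,0.007,0.007,0.007,0.007,0.007,0.007])

```text
t: 26.02
eef_pos: [0.3541, -0.2911, 0.0169]
eef_rot: [3.139, -0.017, 0.1]
wrist_force: [0.3, 0.6, 0.9]
grip_width: 1.001
```

drive_tool([
  [0,0,0],
  [0,0,0],
  [0,0,0],
  [0,0,0],
  [0,0,0],
  [0,0,0],
  [0,0,0],
  [0,0,0],
  [0,0,0],
  [0,0,0],
], roll=[0,0,0,0,0,0,0,0,0,0], fingers=-1, newtons=20)

```text
t: 26.85
eef_pos: [0.3541, -0.2913, 0.0172]
eef_rot: [3.138, -0.017, 0.1]
wrist_force: [-1.1, 0.7, 5.3]
grip_width: 0.139
```

drive_tool([
  [0,0,0],
  [0,0,0],
  [0,0,-5],
  [0,0,-20],
  [0,0,-50],
  [0,0,-90],
  [0,0,-130],
  [0,0,-160],
  [0,0,-170],
  [0,0,-170],
], roll=[0,0,0,0,0,0,0,0,0,0])

```text
t: 27.68
eef_pos: [0.3524, -0.2926, 0.1902]
eef_rot: [3.133, -0.02, 0.1]
wrist_force: [1.2, -0.1, -1.7]
grip_width: 0.139
```

```bash
python3 -c "
from wrist import *
xs=-.009; plan((.6686+xs*np.cos(.335),-.1362+xs*np.sin(.335),.2,.335))"
```

```text
t 27.68 pos [ 0.3524 -0.2926  0.1902] yaw 0.1003 F [ 1.2 -0.1 -1.7] w 0.139 tilt [ 0.0207 -0.0068]
(np.float64(0.6601003072133061), np.float64(-0.1391589225288651), 0.2, 0.335) -> [ 321.7 -121.9   -4.4] mm roll -0.235
```

drive_tool([
  [22,-8,0],
  [58,-22,-1],
  [96,-36,-1],
  [134,-51,-2],
  [172,-65,-2],
  [210,-80,-3],
  [248,-94,-3],
  [284,-108,-4],
  [310,-118,-4],
  [322,-122,-4],
], roll=[-0.03,-0.06,-0.1,-0.14,-0.18,-0.22,-0.235,-0.235,-0.235,-0.235])

```text
t: 28.52
eef_pos: [0.6618, -0.1359, 0.1954]
eef_rot: [3.132, -0.015, 0.338]
wrist_force: [-1.6, 0.2, -1.1]
grip_width: 0.136
```

drive_tool([
  [0,0,0],
  [0,0,0],
], roll=[0,0])

```text
t: 28.68
eef_pos: [0.6603, -0.1344, 0.191]
eef_rot: [3.136, -0.01, 0.339]
wrist_force: [-0.3, 0.4, -1.7]
grip_width: 0.135
```

```bash
cat >> wrist.py <<'E'
def stand(xs,z,ys=0,yaw=.338): return (.6686+xs*np.cos(yaw)-ys*np.sin(yaw),-.1362+xs*np.sin(yaw)+ys*np.cos(yaw),z,.335)
E
python3 -c "
from wrist import *
s=snap('w11'); im=cv2.imread('pics/w11.png'); x0=stand(-.009,.2)
plan(x0,stand(-.009,.0648+.0172+.01))
o=env.observe(); p=o['eef_pos']
for P,col in((PLATE,(0,255,0)),): 
  for a,c in proj(s,world(P,p[0],p[1],o['eef_rot'][2],p[2]-.0172)): cv2.circle(im,(int(round(a)),int(round(c))),2,col,1)
for a,c in proj(s,world(STAND,.6686,-.1362,.338)): cv2.circle(im,(int(round(a)),int(round(c))),2,(255,0,255),1)
cv2.imwrite('pics/w11a.png',im)"
```

```text
t 28.73 pos [ 0.6599 -0.1353  0.1918] yaw 0.3383 F [-0.2 -0.5 -1.5] w 0.133 tilt [ 0.0117 -0.0024]
(np.float64(0.6601092222161665), np.float64(-0.1391844082538352), 0.2, 0.335) -> [-1.   3.8 -8.2] mm roll 0.003
(np.float64(0.6601092222161665), np.float64(-0.1391844082538352), 0.09199999999999998, 0.335) -> [-2.1  3.2 99.8] mm roll 0.003
```

View pics/w11a.png

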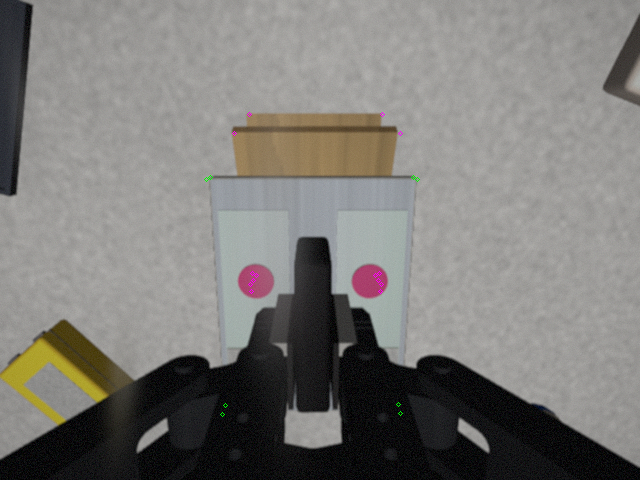

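Carrier is held level, with its plate edge at row 178 and columns 210–414 on the prediction. The stand deck's top edge is at (233–397,128), within about 2 mm of the model. Lowering it.

drive_tool([
  [-1,3,10],
  [-1,3,25],
  [-1,3,45],
  [-1,3,62],
  [-2,3,78],
  [-2,3,90],
  [-2,3,97],
  [-2,3,100],
  [-2,3,100],
  [-2,3,100],
], roll=[0.003,0.003,0.003,0.003,0.003,0.003,0.003,0.003,0.003,0.003])

```text
t: 29.57
eef_pos: [0.6606, -0.1394, 0.0925]
eef_rot: [3.135, -0.011, 0.335]
wrist_force: [0.3, -0.2, -0.8]
grip_width: 0.137
```

```bash
python3 -c "
from wrist import *
plan(stand(-.009,.0820),stand(-.0157,.0583),stand(-.0212,.0558))"
```

```text
t 29.57 pos [ 0.6606 -0.1394  0.0925] yaw 0.3351 F [ 0.3 -0.2 -0.8] w 0.137 tilt [ 0.0127 -0.0028]
(np.float64(0.6601092222161665), np.float64(-0.1391844082538352), 0.082, 0.335) -> [-0.5 -0.4 10.5] mm roll 0.0
(np.float64(0.6537883098659794), np.float64(-0.14140613439835698), 0.0583, 0.335) -> [-7.4 -0.5 34.1] mm roll 0.0
(np.float64(0.6485995012203033), np.float64(-0.1432299394423674), 0.0558, 0.335) -> [-13.   -0.5  36.6] mm roll 0.0
```

drive_tool([
  [0,0,4],
  [0,0,8],
  [-0.5,0,11],
  [-2,0,13.5],
  [-3,0,16],
  [-4,0,18.5],
  [-4,0,18.5],
], roll=[0,0,0,0,0,0,0])

```text
t: 30.15
eef_pos: [0.6569, -0.141, 0.0739]
eef_rot: [3.134, -0.011, 0.335]
wrist_force: [-1.4, -1.5, 3.2]
grip_width: 0.133
```

```bash
python3 -c "
from wrist import *
plan(stand(-.0157,.0583),stand(-.0212,.0558)); s=snap('w12','scene'); c=proj(s,[[.66,-.14,.05]])[0].astype(int); print(c)
im=s['pixels'][c[1]-60:c[1]+60,c[0]-80:c[0]+80,::-1]; cv2.imwrite('pics/w12a.png',cv2.resize(im,None,fx=4,fy=4,interpolation=cv2.INTER_CUBIC))"
```

```text
t 30.15 pos [ 0.6569 -0.141   0.0739] yaw 0.3349 F [-1.4 -1.5  3.2] w 0.133 tilt [ 0.0129 -0.0031]
(np.float64(0.6537883098659794), np.float64(-0.14140613439835698), 0.0583, 0.335) -> [-3.3 -0.8 15.6] mm roll -0.0
(np.float64(0.6485995012203033), np.float64(-0.1432299394423674), 0.0558, 0.335) -> [-8.8 -0.8 18. ] mm roll -0.0
[289 285]
```

View pics/w12a.png

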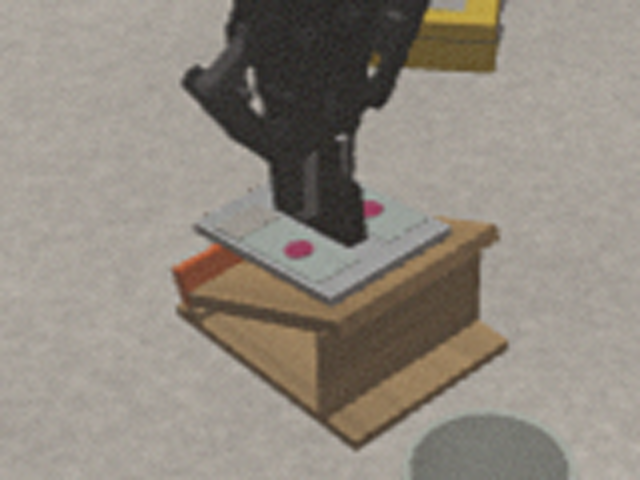

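The scene crop shows the carrier's high edge resting on the deck near (400,265), its low end above the lip, and 3 N of contact. Continuing the rolling descent. (14 pictures viewed.)

drive_tool([
  [-1,0,3],
  [-2,0,6],
  [-2.5,0,9],
  [-3,0,12],
  [-3.3,0,15],
  [-3.3,0,15.6],
  [-3.3,0,15.6],
], roll=[0,0,0,0,0,0,0])

```text
t: 30.78
eef_pos: [0.6533, -0.1424, 0.0577]
eef_rot: [3.135, -0.01, 0.335]
wrist_force: [-4.4, -2.8, 2.3]
grip_width: 0.135
```

```bash
cat >> wrist.py <<'E'
def carrier(s,tcpxy):
    """fit plate+fin pose in stand frame on magenta dots (midline y) -- prints dots in the deck plane"""
    h=cv2.cvtColor(s["pixels"],cv2.COLOR_RGB2HSV).astype(int); m=((h[...,0]>150)&(h[...,0]<178)&(h[...,1]>90)).astype(np.uint8)
    n,l,st_,c=cv2.connectedComponentsWithStats(m); return [(c[i].round(1),st_[i,4]) for i in range(1,n) if st_[i,4]>15]
E
python3 -c "
from wrist import *
plan(stand(-.0157,.0583),stand(-.0212,.0558)); s=snap('w13','scene'); print(carrier(s,0))
s=snap('w13w'); print(carrier(s,0))
# reference dots in carrier frame from w10 
q=pickle.load(open('w10.pkl','rb')); 
for uv,a in carrier(q,0):
  w=unproj(q,uv,.0065)[:2]-[.35296,-.29166]; y=.0992; print('dot in carrier',uv,(w@np.array([[np.cos(y),-np.sin(y)],[np.sin(y),np.cos(y)]])).round(4))
"
```

```text
t 30.78 pos [ 0.6533 -0.1424  0.0577] yaw 0.3347 F [-4.4 -2.8  2.3] w 0.135 tilt [ 0.0112 -0.0032]
(np.float64(0.6537883098659794), np.float64(-0.14140613439835698), 0.0583, 0.335) -> [ 0.8 -0.8 -0.6] mm roll -0.0
(np.float64(0.6485995012203033), np.float64(-0.1432299394423674), 0.0558, 0.335) -> [-4.8 -0.8  1.8] mm roll -0.0
[]
[(array([251.4, 266.5]), np.int32(798)), (array([372.6, 266. ]), np.int32(812))]
dot in carrier [280.9  97.4] [0.0113 0.023 ]
dot in carrier [339.6  97.9] [ 0.0112 -0.0211]
```

```bash
cat >> wrist.py <<'E'
from scipy.optimize import least_squares
def locate(s):
    """dot midpoint in stand frame + yaw, from the two dots (44.1 mm apart, level)"""
    d=sorted(carrier(s,0),key=lambda q:-q[1])[:2]; d=np.array([q[0] for q in sorted(d,key=lambda q:q[0][0])])
    def f(p):
        P=np.array([[p[0],p[1]+.02205*np.cos(p[3]),p[2]],[p[0],p[1]-.02205*np.cos(p[3]),p[2]]])+np.array([[-1],[1]])*[.02205*np.sin(p[3]),0,0]
        return (proj(s,world(P,.6686,-.1362,.338))-d).ravel()
    p=least_squares(f,[0,0,.06,0],x_scale=.01).x
    sd=(p[0]+.055)*c+(p[2]-.02)*s_; n=-(p[0]+.055)*s_+(p[2]-.02)*c
    print("dots",d.round(1).tolist(),"stand xyz",(p[:3]*1e3).round(1),"yaw",p[3].round(3),"along deck",round(sd*1e3,1),"(lip: 61.2) above deck",round(n*1e3,1),"(flat: 6.5)")
s_=np.sin(np.radians(25))
E
python3 -c "
from wrist import *
locate(pickle.load(open('w13w.pkl','rb')))"
```

```text
dots [[251.4, 266.5], [372.6, 266.0]] stand xyz [ 2.3 -1.7 54.9] yaw -0.001 along deck 66.7 (lip: 61.2) above deck 7.4 (flat: 6.5)
```

The dots place the carrier 5.5 mm up from the lip and within 1 mm of flat on the deck. Easing it down the slope.

drive_tool([
  [-1,0,0.5],
  [-2,0,1],
  [-3,0,1.5],
  [-4,0,2],
  [-5,0,2.4],
  [-6,0,2.8],
  [-6.5,0,3],
  [-6.5,0,3],
], roll=[0,0,0,0,0,0,0,0])

```text
t: 31.55
eef_pos: [0.6485, -0.1439, 0.0552]
eef_rot: [3.134, -0.012, 0.335]
wrist_force: [4.1, 2.5, 2.1]
grip_width: 0.135
```

```bash
python3 -c "
from wrist import *
plan(stand(-.0212,.0558)); locate(snap('w14'))"
```

```text
t 31.55 pos [ 0.6485 -0.1439  0.0552] yaw 0.335 F [4.1 2.5 2.1] w 0.135 tilt [ 0.0141 -0.0026]
(np.float64(0.6485995012203033), np.float64(-0.1432299394423674), 0.0558, 0.335) -> [ 0.3 -0.5 -0.6] mm roll -0.0
dots [[251.3, 266.2], [372.6, 265.8]] stand xyz [-2.6 -1.4 52.5] yaw -0.001 along deck 61.2 (lip: 61.2) above deck 7.3 (flat: 6.5)
```

It is against the lip (61.2, with the force reversed to +4 N). Releasing.

drive_tool([
  [0,0,0],
  [0,0,0],
  [0,0,0],
  [0,0,0],
  [0,0,0],
  [0,0,0],
  [0,0,0],
  [0,0,0],
], roll=[0,0,0,0,0,0,0,0], fingers=0.2)

```text
t: 32.27
eef_pos: [0.6484, -0.1439, 0.0551]
eef_rot: [3.135, -0.012, 0.335]
wrist_force: [0.4, -0.7, 0.3]
grip_width: 0.603
```

drive_tool([
  [0,0,-5],
  [0,0,-20],
  [0,0,-45],
  [0,0,-80],
  [0,0,-115],
  [0,0,-140],
  [-10,0,-150],
  [-30,0,-150],
  [-55,0,-150],
  [-70,0,-150],
], roll=[0,0,0,0,0,0,0,0,0,0])

```text
t: 33.1
eef_pos: [0.579, -0.167, 0.2062]
eef_rot: [3.133, -0.013, 0.335]
wrist_force: [-0.3, 0.2, -0.9]
grip_width: 0.598
```

drive_tool([
  [0,0,0],
  [0,0,0],
  [0,0,0],
], roll=[0,0,0])

```text
t: 33.35
eef_pos: [0.58, -0.1671, 0.2076]
eef_rot: [3.131, -0.015, 0.335]
wrist_force: [0.3, 0.1, 0.1]
grip_width: 0.6
```

```bash
python3 -c "
from wrist import *
plan(); locate(snap('w15')); s=snap('end','scene'); cv2.imwrite('pics/enda.png',cv2.resize(s['pixels'][160:360,120:500,::-1],None,fx=2,fy=2,interpolation=cv2.INTER_CUBIC))
T=snap('endt','top'); T0=pickle.load(open('top0.pkl','rb'))
for q in(T0,T):
  p=unproj(q,(315,278),.02); m=hullmask(q,COL['yellow'],(315,278),40); print(fit([(q,m)],BOX,[.4541,.0059,1.0468])[0].round(4))
for n,(u,v) in dict(bottle=(128,227),jar=(513,244)).items():
  a,b=[cv2.cvtColor(q['pixels'][v-25:v+25,u-25:u+25],cv2.COLOR_RGB2GRAY).astype(np.float32) for q in(T0,T)]; print(n,cv2.phaseCorrelate(a,b,cv2.createHanningWindow((50,50),cv2.CV_32F)))"
```

```text
t 33.35 pos [ 0.58   -0.1671  0.2076] yaw 0.3351 F [0.3 0.1 0.1] w 0.6 tilt [ 0.0174 -0.0047]
dots [[277.7, 85.6], [344.1, 85.2]] stand xyz [-2.8 -1.5 51.2] yaw 0.004 along deck 60.5 (lip: 61.2) above deck 6.2 (flat: 6.5)
[0.4541 0.0059 1.0466]
[0.4541 0.0059 1.0466]
bottle ((0.010892564939510407, -0.005215770735251368), 0.990309538269043)
jar ((-1.2843346243749956, -4.575923842054465), 0.069047682762146)
```

View pics/enda.png

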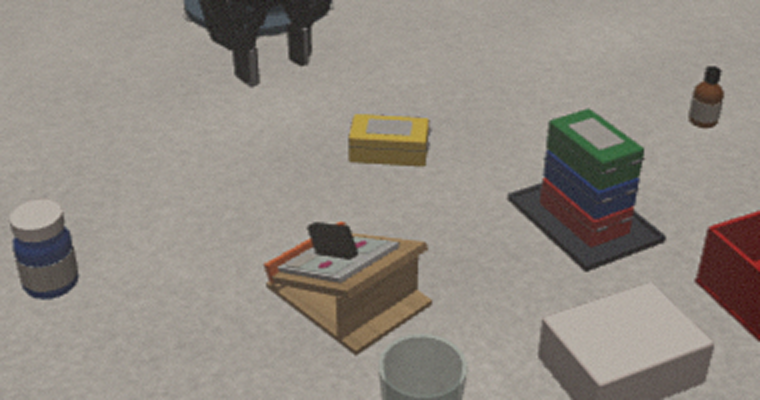

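The stack is square in the tray (595,175), and the carrier lies flat on the slope against the lip (335,250). The jar's top-view correlation is invalid (response 0.07, probably the arm hiding it), so I'll check the jar in the scene camera and then hand in.

```bash
python3 -c "
from wrist import *
a,b=[cv2.cvtColor(pickle.load(open(n+'.pkl','rb'))['pixels'],cv2.COLOR_RGB2GRAY) for n in('scene0','end')]
r=cv2.matchTemplate(b[240:330,100:190],a[258:310,122:164],cv2.TM_CCOEFF_NORMED); v=cv2.minMaxLoc(r); print('jar shift px',v[3][0]-22,v[3][1]-18,round(v[1],3))
if v[1]>.95 and abs(v[3][0]-22)<2 and abs(v[3][1]-18)<2: print(env.sign_off())"
```

```text
jar shift px 0 0 0.997
the job is handed in; nothing more can be done
None
```

The job is handed in at about 33 s of robot time. I stacked red, blue and green in the middle of the tray. I then lowered the carrier onto the stand, let it turn in the grip to lie flat on the slope, eased it to the lip and released it.

**Stack:** The wrist-camera fits put the three boxes within about 1 mm of each other. They sit about 3 mm from the fitted tray centre, with yaws of 0.070–0.077 rad against the tray's roughly 0.065.

**Carrier:** It measured within about 1 mm of the lip position and of flat on the deck. It is 1.5 mm off the middle, with a yaw error of 0.004 rad.

**Other objects:** The yellow box (top view), the amber bottle (top view) and the blue jar (scene view) show no shift.

**Checks that failed or disagreed:**
- The jar's top-view comparison was invalid (response 0.07, probably hidden by the arm). I used the scene camera instead, which showed 0 px shift at a 0.997 match.
- The wrist-camera fits sat about 1.5–2 mm to the side (y) of the tool position at each release, which is within the calibration error.
- The tool drifted about 1° from vertical over the moves. This had no visible effect.

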